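Enter the code on the tool case lock

ROBOT

A 6-joint arm with a two-finger parallel gripper is mounted at the origin on the work surface. World frame = base frame: x ahead of the robot, y to its left, z up, the work surface at z = 0. Lengths are in m, angles in rad, forces in N, time in s.
With the tool pointing down it reaches from about 0.3 to 0.875 m from the base axis. Payload 6.4 kg.
Tool frame: the origin (TCP) lies midway between the tips of the shut fingers; the grasp point (between the pads) lies 19 mm behind it (grasp_offset is the z of the grasp point in the tool frame, in m); z points along the fingers, y is the line along which they close (so a half turn about z gives the same grasp; the last joint's range is limited). The gripper opens to 85 mm and grips with 20 to 120 N. Pads are 22 mm wide; open, the fingers measure 114 mm over their backs; the gripper's body (76 mm by 85 mm) begins 54 mm behind the grasp point. The pads swing forward as they close: fully open they stand 13 mm farther back than shut.
Start: joints at [-1.54, 0.181, 1.607, -0, 1.354, -0.206], TCP at [0.135, -0.559, 0.231] pointing down, gripper open.
Joint ranges: [-2.99, 2.99], [-0.89, 2.07], [0.3, 2.58], [-1.14, 4.28], [0, 2.63], [-3.12, 3.12]. Speed limits (rad/s): [2.57, 2.57, 3.01, 3.14, 3.14, 3.14].

INTERFACE

Orientations are given as a unit quaternion [x, y, z, w].
In Python, from plant import observe, snapshot, job_done, grasp_offset gives the robot as it stands.
- The arm moves only by the tool play_rows, never from a script. Its argument "steps" is a list of rows, each a list of 7 numbers: the finger opening in cm, from 0 to 8.54, then the shift along the world's x, y, z in cm, then the turn, a rotation vector about the world's x, y, z in rad. In form: [[fingers, dx, dy, dz, rx, ry, rz], ...]. A call has 1 to 8 rows; each row shifts and turns the commanded pose from where the row before left it; what a row does not reach is not made up. A row lasts 1/12 s, in which the tool goes at most 41.7 mm and 7.16 degrees, less where a joint would pass 70% of its speed; a pose out of reach is approached as far as the arm can. A call with a gripper value outside its range is refused whole. The fingers move at their own pace and stop on an object; "force" is the grip in N (left out, the last holds). Time passes only in rows, so rows that do not move let the fingers close. It gives the time, the measured TCP pose, the force, the opening and the grip force at its end, in the units of the state.
- observe(): the state, without advancing time (a new reading comes with each control period).
- snapshot(name): name is "side" or "top"; returns a dict with "color" (400x640x3 uint8, red, green, blue), "camera_matrix" (3x3 intrinsics, pixels), "eye" and "orientation" of the camera in the world. Camera axes: x right, y down, z forward; pixel columns grow to the right and rows downward; lengths in m; the calibration is good to about 2 mm. A picture is of the moment at which its call begins. There is no depth.
- job_done(): hands the job in; it is judged then, once.
The state is a dict: "time": time; "qpos": joint angles; "qvel": joint speeds; "effort": joint torques, N m; "position": TCP position; "tool_rot": TCP orientation; "contact_force": force on the tool from outside, world axes, zero at the start; "wrist_torque": the same for the moment, N m; "opening": finger opening in m; "finger_force": force on a finger pad.
Only numpy, scipy, OpenCV 4.12 (cv2) and the standard library are available. Lean on these libraries where they do the work, as an engineer would, in place of code of your own. Each camera call takes 0.05 s, during which the arm holds its last target. There are 200 camera calls.

TASK

Work the push-key lock on the lid of the orange case with your fingertips: lightly tap the large round key, then the square key, pressing each at least halfway down and letting it spring back up, then push the long bar key down and finish while still holding it at least halfway down, lightly. Press only one key at a time and leave the small round key (reset) alone. Do not lift or shift the case, or the spanner, clamp, door handle and hex key around it.

Things in the scene. Friction and masses are not known exactly. Their poses are not given: they have to be found in the camera images.
- case: Orange plastic tool case lying flat and loose on the table, yaw varies, about 1.5 kg, 200 (x) x 300 (y) x 75 (z) mm; origin at the centre of its underside, z up. Black carrying handle out 37 mm on its -x side. In mid-lid a black panel 140 x 166 mm, its top 79 mm above the table, with four white keys standing 14 mm above it, 33 mm or more clear of each other. Press on it with less than 20 N.
- round_top (a point): Centre of the top face of the large round key, a 30 mm disc, 93 mm above the table when up; moves down with the key. z up. Sprung: begins to move at about 2 N, half down at 4.5 N, fully down (9 mm) at 7 N, springs back up by itself.
- square_top (a point): Centre of the top face of the square key, 27 x 27 mm, 93 mm above the table when up; moves down with the key. z up. Spring as the round key.
- bar_top (a point): Centre of the top face of the long bar key, 18 (x) x 64 (y, along the bar) mm, 93 mm above the table when up; moves down with the key. z up. Spring as the round key.
- small_top (a point): Centre of the top face of the small round reset key, a 16 mm disc, 93 mm above the table when up. Not to be pressed.
- round (a joint): Travel of the large round key, which stands at (x, y) = (36, 40) mm in the case frame. The joint is 0 when the key is up and grows to 0.009 (m) fully down.
- square (a joint): Travel of the square key, which stands at (x, y) = (36, -40) mm in the case frame. The joint is 0 when the key is up and grows to 0.009 (m) fully down.
- bar (a joint): Travel of the long bar key, which stands at (x, y) = (-36, 36) mm in the case frame. The joint is 0 when the key is up and grows to 0.009 (m) fully down.
- small (a joint): Travel of the small round reset key, which stands at (x, y) = (-36, -40) mm in the case frame. The joint is 0 when the key is up and grows to 0.009 (m) fully down.
- spanner: Small steel spanner, 140 mm long (x), lying loose on the lid of the case beside the lock panel, on the case's +y side, under 15 mm thick. Leave alone.
- clamp: Blue plastic spring clamp, about 110 mm long (y) and 24 mm high, lying loose on the table beside the case on its +x side; origin at the middle of its underside. Leave alone.
- handle: Chrome door handle on a 150 (x) x 40 (y) mm backplate, 59 mm high, standing loose on the table beside the case on its +y side; origin at the centre of its underside. Leave alone.
- hexkey: L-shaped steel hex key, 110 mm long (x), 7 mm thick, lying among the wooden pegs (49 mm high) of a grey pegboard tray to the robot's right. Leave alone.

How it is judged:
On the way, in this order (a step that is already met when the one before it is completed fails the run):
1. the large round key is tapped, at least 4 mm down, with the other keys up (value of joint round above 0.004 m and value of joint each of square, bar, small below 0.003 m), for 0.05 s.
2. the round key has sprung back up and the square key is tapped, at least 4 mm down (value of joint square above 0.004 m and value of joint each of round, bar, small below 0.003 m), for 0.05 s.
3. the square key has sprung back up and the long bar is pushed at least 4 mm down (value of joint bar above 0.004 m and value of joint each of round, square, small below 0.003 m), for 0.1 s.
At the end, for the whole second after the job is handed in: The fingers hold the long bar at least 4 mm down with 0.5 to 20 N, the other three keys are up (less than 3 mm down), the case lies flat and still within 20 mm of where it began, and the spanner, clamp, door handle and hex key are within 20 mm of where they began (all of step 3 and contact force between the fingers and case between 0.5 and 20 N and distance of each of case, spanner, clamp, handle, hexkey from where it was at the start of the episode below 0.02 m and angle between case's own z axis and vertical below 0.1 rad and linear speed of case below 0.02 m/s); the arm keeps its last pose, push and grip.
It fails at once if the small round reset key is pressed (3 mm or more) (value of joint small above 0.003 m).
It fails at once if two keys are pressed at once (value of joint each of round, square above 0.003 m or value of joint each of round, bar above 0.003 m or value of joint each of square, bar above 0.003 m).
It fails at once if the fingers press on the case or a key with more than 20 N (contact force between the fingers and case above 20 N).
It fails at once if the case is lifted, tipped or shifted more than 20 mm (distance of case from where it was at the start of the episode above 0.02 m or angle between case's own z axis and vertical above 0.1 rad).
It fails at once if the spanner, clamp, door handle or hex key is lifted or moved more than 20 mm (distance of any of spanner, clamp, handle, hexkey from where it was at the start of the episode above 0.02 m).
It also fails if it takes over 35 s, if anything falls off the work surface, if the arm or the gripper's body presses on something with over 40 N, if the wrist force passes 120 N, or if a joint passes its speed limit or range.

## Working session

There is one attempt and no reset: what is moved stays moved. The work goes in short steps, Python scripts to look and compute and a tool call to move; the robot and the scene stay as the last step left them, time stands still between calls to the robot, and variables do not carry over. Pictures are saved under pics/ and viewed, at most 10 in all, crops included, and the job is handed in when it is done.

Besides the shell and the picture viewer there is one more tool, called after "Call:" by a JSON object that holds its "name" and its "arguments". play_rows: Moves the arm, as the interface text tells. Its arguments: {"type":"object","properties":{"steps":{"type":"array"},"force":{"type":"number"}},"required":["steps"]}

```bash
mkdir -p pics
python3 - <<'E'
from plant import *
import cv2
for n in("top","side"):
    s=snapshot(n); cv2.imwrite(f"pics/{n}0.png",s["color"][:,:,::-1]); print(n,s["camera_matrix"],s["eye"],s["orientation"])
o=observe(); print(o["time"],o["position"],o["tool_rot"],o["opening"],grasp_offset)
E
```

```text
top [[409.22810057   0.         315.9857828 ]
 [  0.         409.22810057 203.42114956]
 [  0.           0.           1.        ]] [ 0.41617181 -0.05430138  1.20031321] [ 0.70810945 -0.70182471  0.05721512 -0.05243579]
side [[370.0404073    0.         312.95935922]
 [  0.         370.0404073  204.01749024]
 [  0.           0.           1.        ]] [ 0.24225839 -0.70517504  0.55812985] [ 0.84747527 -0.20622827  0.12706869 -0.47234427]
0.1 [ 0.13490595 -0.55846404  0.23049022] [ 9.92998224e-01  1.18126845e-01  6.21984887e-05 -7.55594534e-04] 0.08540286339880486 -0.0187
```

View pics/top0.png

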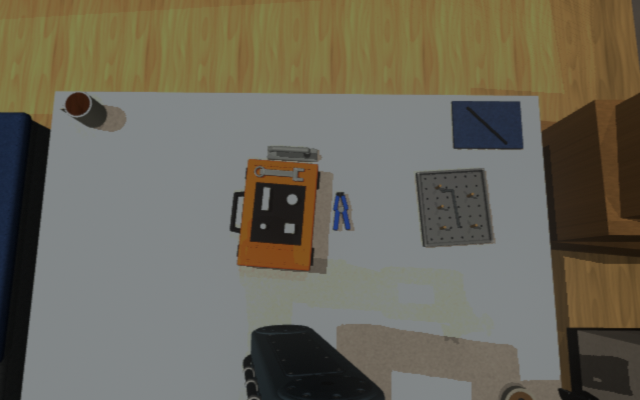

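View pics/side0.png

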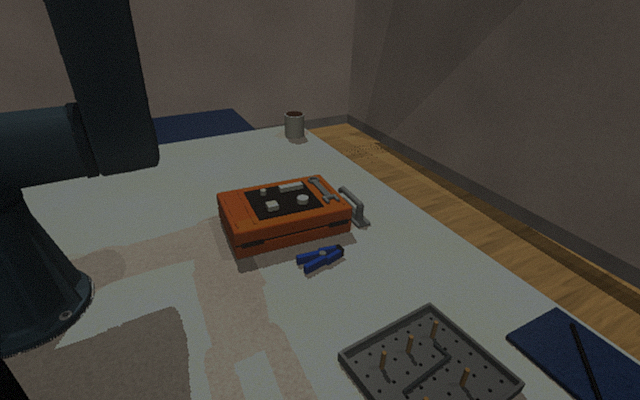

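The top view shows the case with the spanner at the top. The keys are at about: round (291,199), square (289,228), bar (265,199), small (263,226). Next I measure their centroids on the plane z=0.093.

```bash
cat > h.py <<'E'
from plant import *
import cv2, numpy as np
from scipy.spatial.transform import Rotation as R
def ray(s,px,z):
    d=R.from_quat(s["orientation"]).apply(np.linalg.inv(s["camera_matrix"])@[px[0],px[1],1]); e=np.array(s["eye"])
    return e+d*(z-e[2])/d[2]
def blobs(s,x0,x1,y0,y1):
    g=s["color"].min(2)[y0:y1,x0:x1]; m=(g>95).astype(np.uint8)
    n,l,st,c=cv2.connectedComponentsWithStats(m)
    return [(c[i]+[x0,y0],st[i,4]) for i in range(1,n) if st[i,4]>8]
E
python3 - <<'E'
from h import *
N={"round":(36,40),"square":(36,-40),"bar":(-36,36),"small":(-36,-40)}
s=snapshot("top")
P=[(c,a,ray(s,c,.093)) for c,a in blobs(s,256,303,184,240)]
for c,a,p in P: print(c,a,p.round(4))
s2=snapshot("side")
for c,a in blobs(s2,255,312,180,214): print("side",c,a,ray(s2,c,.093).round(4))
if len(P)==4:
    g={"round":(291,199),"square":(289,228),"bar":(265,199),"small":(263,226)}
    A=[];B=[]
    for k in N:
        c=min(P,key=lambda q:np.hypot(*(q[0]-g[k]))); A.append(N[k]);B.append(c[2][:2])
    A=np.array(A)/1000;B=np.array(B);a=A-A.mean(0);b=B-B.mean(0)
    th=np.arctan2((a[:,0]*b[:,1]-a[:,1]*b[:,0]).sum(),(a*b).sum());M=np.array([[np.cos(th),-np.sin(th)],[np.sin(th),np.cos(th)]])
    t=B.mean(0)-M@A.mean(0);print("yaw",th,"pos",t)
    for k in N: print(k,(M@(np.array(N[k])/1000)+t).round(4))
    print("res",(B-(A@M.T+t)).round(4))
E
```

```text
[265.40322581 198.56451613] 124 [0.6016 0.0777 0.093 ]
[291.62337662 198.93506494] 77 [0.6013 0.0058 0.093 ]
[262.63157895 225.78947368] 19 [0.5267 0.0832 0.093 ]
[289. 228.] 81 [0.5213 0.0115 0.093 ]
side [264.54761905 181.38095238] 84 [0.5465 0.1209 0.093 ]
side [289.98360656 184.75409836] 61 [0.5994 0.0744 0.093 ]
side [302.37777778 197.08888889] 45 [0.6    0.0028 0.093 ]
side [271.57777778 203.57777778] 45 [0.5196 0.0077 0.093 ]
yaw -1.6407057808929533 pos [0.5637358  0.04448507]
round [0.6011 0.0058]
square [0.5213 0.0114]
bar [0.6022 0.0779]
small [0.5263 0.0832]
res [[ 0.0002  0.0001]
 [ 0.      0.0002]
 [-0.0005 -0.0002]
 [ 0.0003 -0.    ]]
```

Call:
{"name": "play_rows", "arguments": {"steps": [[0,1.9,2.3,0,0,0,0],[0,1.9,2.3,0,0,0,0],[0,1.9,2.3,0,0,0,0],[0,1.9,2.3,0,0,0,0],[0,1.9,2.3,0,0,0,0],[0,1.9,2.3,0,0,0,0],[0,1.9,2.3,0,0,0,0],[0,1.9,2.3,0,0,0,0]], "force": 20}}

```text
time: 0.87
position: [0.2875, -0.3736, 0.2312]
tool_rot: [0.993, 0.118, 0.0, -0.0]
contact_force: [-0.1, -0.4, -0.2]
opening: -0.0001
finger_force: 0.0
```

Call:
{"name": "play_rows", "arguments": {"steps": [[0,1.9,2.3,0,0,0,0],[0,1.9,2.3,0,0,0,0],[0,1.9,2.3,0,0,0,0],[0,1.9,2.3,0,0,0,0],[0,1.9,2.3,0,0,0,0],[0,1.9,2.3,0,0,0,0],[0,1.9,2.3,0,0,0,0],[0,1.9,2.3,0,0,0,0]]}}

```text
time: 1.53
position: [0.4396, -0.1896, 0.2313]
tool_rot: [0.993, 0.118, 0.0, 0.0]
contact_force: [0.0, -1.3, 0.1]
opening: 0.0
finger_force: 0.0
```

Call:
{"name": "play_rows", "arguments": {"steps": [[0,1.9,2.3,0,0,0,0],[0,1.9,2.3,0,0,0,0],[0,1.9,2.3,0,0,0,0],[0,1.9,2.3,0,0,0,0],[0,1.9,2.3,0,0,0,0],[0,1.9,2.3,0,0,0,0],[0,0,0,0,0,0,0],[0,0,0,0,0,0,0]]}}

```text
time: 2.2
position: [0.5532, -0.0517, 0.2308]
tool_rot: [0.993, 0.12, -0.0, -0.0]
contact_force: [-0.6, 0.3, -0.2]
opening: 0.0002
finger_force: 0.0
```

Call:
{"name": "play_rows", "arguments": {"steps": [[0,1.6,1.92,0,0,0,0],[0,1.6,1.92,0,0,0,0],[0,1.6,1.92,0,0,0,0],[0,0,0,-3,0,0,0],[0,0,0,-3,0,0,0],[0,0,0,-3,0,0,0],[0,0,0,-2.5,0,0,0],[0,0,0,0,0,0,0]]}}

```text
time: 2.87
position: [0.5961, 0.0043, 0.1102]
tool_rot: [0.993, 0.118, -0.005, -0.001]
contact_force: [-1.3, 1.0, -0.9]
opening: -0.0001
finger_force: 0.0
```

Run:
```python
from h import *
o=observe();print(o["position"],o["contact_force"],o["time"])
s=snapshot("side");cv2.imwrite("pics/s1.png",cv2.resize(s["color"][120:270,180:400,::-1],None,fx=3,fy=3))
```

```text
[0.59614215 0.00427695 0.1102364 ] [-1.25381143  0.96467871 -0.86249736] 2.8667
```

View pics/s1.png

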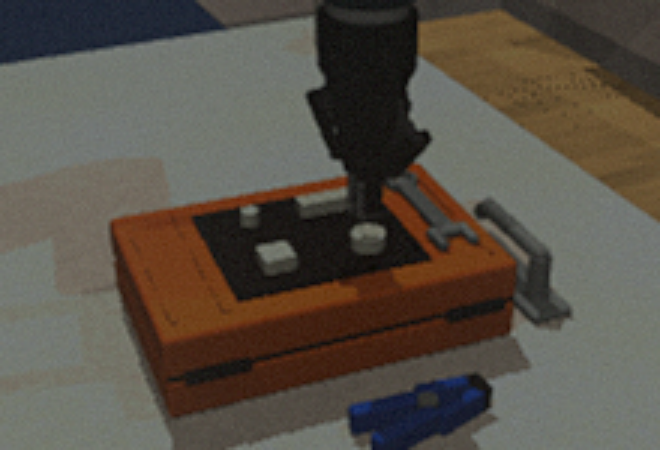

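The crop shows the fingertip at (368,213), right above the round key at (368,230) and clear of the spanner. I'll nudge it over the key centre and go down.

Call:
{"name": "play_rows", "arguments": {"steps": [[0,0.4,0,0,0,0,0],[0,0,0,-0.5,0,0,0],[0,0,0,-0.5,0,0,0],[0,0,0,-0.4,0,0,0],[0,0,0,0,0,0,0],[0,0,0,0,0,0,0]]}}

```text
time: 3.42
position: [0.6048, 0.0047, 0.1024]
tool_rot: [0.993, 0.118, -0.0, -0.0]
contact_force: [-0.3, -0.3, -0.4]
opening: 0.0
finger_force: 0.0
```

Call:
{"name": "play_rows", "arguments": {"steps": [[0,-0.4,0,-0.4,0,0,0],[0,0,0,-0.4,0,0,0],[0,0,0,-0.3,0,0,0],[0,0,0,-0.3,0,0,0],[0,0,0,0,0,0,0],[0,0,0,0,0,0,0],[0,0,0,0,0,0,0]]}}

```text
time: 4.0
position: [0.6006, 0.0047, 0.0884]
tool_rot: [0.993, 0.118, -0.0, -0.0]
contact_force: [-4.6, 0.1, 4.3]
opening: 0.0001
finger_force: 2.2
```

Call:
{"name": "play_rows", "arguments": {"steps": [[0,0,0,-0.1,0,0,0],[0,0,0,-0.1,0,0,0],[0,0,0,0,0,0,0],[0,0,0,0,0,0,0],[0,0,0,0,0,0,0]]}}

```text
time: 4.42
position: [0.6008, 0.0047, 0.0864]
tool_rot: [0.993, 0.118, -0.0, -0.0]
contact_force: [-3.9, 0.8, 5.7]
opening: -0.0002
finger_force: 2.7
```

Run:
```python
from h import *
o=observe();print(o["position"],o["contact_force"],o["wrist_torque"],o["time"])
s=snapshot("side");cv2.imwrite("pics/s2.png",cv2.resize(s["color"][160:230,240:360,::-1],None,fx=6,fy=6))
```

```text
[0.60081163 0.00468718 0.08639463] [-3.93740707  0.78535856  5.73932028] [0.1226161  0.65820566 0.03552833] 4.4167
```

View pics/s2.png

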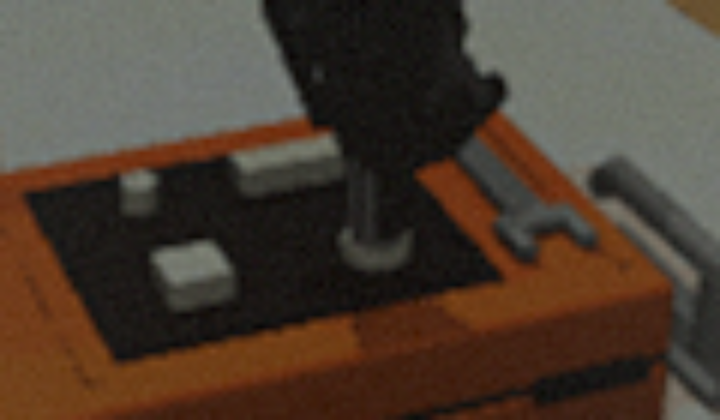

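The image shows the round key pressed down under the fingertip at (375,245), with the other keys up. Force and depth agree at about 6.6 mm. I'll release it, then go to the square key.

Call:
{"name": "play_rows", "arguments": {"steps": [[0,0,0,0.8,0,0,0],[0,0,0,1.0,0,0,0],[0,0,0,0.7,0,0,0],[0,0,0,0,0,0,0],[0,-2,0.2,0,0,0,0],[0,-2,0.2,0,0,0,0],[0,-2,0.2,0,0,0,0],[0,-2,0.2,0,0,0,0]]}}

```text
time: 5.13
position: [0.52, 0.0127, 0.1112]
tool_rot: [0.993, 0.118, 0.0, 0.0]
contact_force: [0.2, 0.5, 0.1]
opening: -0.0002
finger_force: 0.0
```

Call:
{"name": "play_rows", "arguments": {"steps": [[0,0,0,0,0,0,0],[0,0,0,0,0,0,0],[0,0,0,0,0,0,0]]}}

```text
time: 5.38
position: [0.5219, 0.0124, 0.1118]
tool_rot: [0.993, 0.118, 0.001, 0.0]
contact_force: [-0.2, 0.1, 0.1]
opening: 0.0003
finger_force: 0.0
```

Run:
```python
from h import *
o=observe();print(o["position"],o["contact_force"],o["time"])
s=snapshot("side")
for c,a in blobs(s,255,312,180,214): print("side",c,a,ray(s,c,.093).round(4))
```

```text
[0.52193943 0.01239254 0.11182422] [-0.17348865  0.10766842  0.08218305] 5.3833
side [258.97777778 181.95555556] 45 [0.5321 0.1243 0.093 ]
side [290.         184.54545455] 44 [0.6    0.0754 0.093 ]
side [302.66666667 197.16666667] 42 [0.6005 0.0022 0.093 ]
side [271.03225806 202.74193548] 31 [0.52   0.0119 0.093 ]
```

Round is back up and the case hasn't moved. Next is the square key.

Call:
{"name": "play_rows", "arguments": {"steps": [[0,0,0,-0.6,0,0,0],[0,0,0,-0.6,0,0,0],[0,0,0,-0.4,0,0,0],[0,0,0,-0.3,0,0,0],[0,0,0,-0.3,0,0,0],[0,0,0,-0.3,0,0,0],[0,0,0,0,0,0,0],[0,0,0,0,0,0,0]]}}

```text
time: 6.1
position: [0.5207, 0.0127, 0.0864]
tool_rot: [0.993, 0.118, -0.0, -0.0]
contact_force: [-2.6, 0.7, 5.3]
opening: 0.0003
finger_force: 2.7
```

Call:
{"name": "play_rows", "arguments": {"steps": [[0,0,0,0,0,0,0],[0,0,0,0,0,0,0]]}}

```text
time: 6.27
position: [0.5207, 0.0127, 0.0865]
tool_rot: [0.993, 0.118, -0.0, -0.0]
contact_force: [-4.0, 0.4, 4.6]
opening: -0.0001
finger_force: 2.7
```

Call:
{"name": "play_rows", "arguments": {"steps": [[0,0,0,0.8,0,0,0],[0,0,0,1.0,0,0,0],[0,0,0,0.7,0,0,0],[0,0,0,0,0,0,0],[0,2,1.6,0,0,0,0],[0,2,1.6,0,0,0,0],[0,2,1.6,0,0,0,0],[0,2,1.7,0,0,0,0]]}}

```text
time: 6.93
position: [0.6018, 0.0782, 0.1114]
tool_rot: [0.993, 0.118, 0.0, 0.0]
contact_force: [0.9, -0.6, 0.3]
opening: 0.0001
finger_force: 0.0
```

Call:
{"name": "play_rows", "arguments": {"steps": [[0,0,0,0,0,0,0],[0,0,0,0,0,0,0],[0,0,0,0,0,0,0]]}}

```text
time: 7.18
position: [0.6001, 0.0775, 0.1108]
tool_rot: [0.993, 0.118, -0.001, 0.0]
contact_force: [0.3, 0.4, 0.3]
opening: -0.0
finger_force: 0.0
```

Run:
```python
from h import *
o=observe();print(o["position"],o["contact_force"],o["time"])
s=snapshot("side")
for c,a in blobs(s,262,312,180,214): print("side",c,a,ray(s,c,.093).round(4))
cv2.imwrite("pics/s3.png",cv2.resize(s["color"][150:220,240:360,::-1],None,fx=6,fy=6))
```

```text
[0.6000725  0.07749304 0.11078781] [0.32172301 0.3935304  0.34314862] 7.1833
side [269.19607843 181.        ] 51 [0.5584 0.1176 0.093 ]
side [289.47619048 184.64285714] 42 [0.5985 0.0755 0.093 ]
side [271.49056604 203.45283019] 53 [0.5197 0.0084 0.093 ]
```

View pics/s3.png

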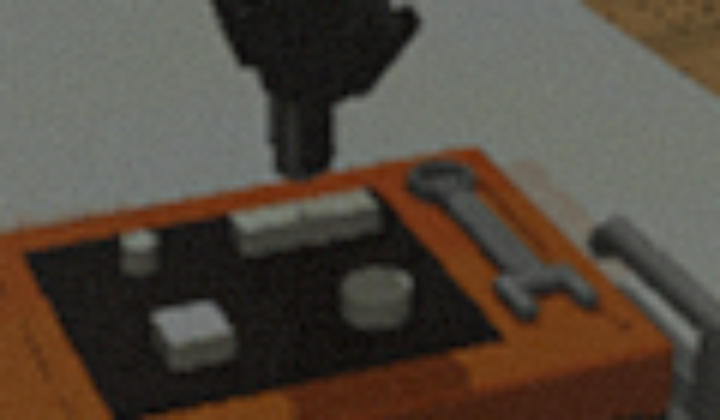

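The fingertip at (300,175) is above the middle of the bar at (307,213), and all the keys are up. Now I press the bar.

Call:
{"name": "play_rows", "arguments": {"steps": [[0,0,0,-0.6,0,0,0],[0,0,0,-0.6,0,0,0],[0,0,0,-0.4,0,0,0],[0,0,0,-0.3,0,0,0],[0,0,0,-0.3,0,0,0],[0,0,0,-0.2,0,0,0],[0,0,0,0,0,0,0],[0,0,0,0,0,0,0]]}}

```text
time: 7.9
position: [0.6008, 0.0775, 0.0875]
tool_rot: [0.993, 0.118, -0.0, 0.0]
contact_force: [-3.1, -1.1, 5.4]
opening: 0.0
finger_force: 2.4
```

Call:
{"name": "play_rows", "arguments": {"steps": [[0,0,0,0,0,0,0],[0,0,0,0,0,0,0],[0,0,0,0,0,0,0]]}}

```text
time: 8.15
position: [0.6011, 0.0776, 0.0876]
tool_rot: [0.993, 0.118, 0.0, 0.0]
contact_force: [-3.3, -1.5, 4.0]
opening: -0.0001
finger_force: 2.4
```

Run:
```python
from h import *
s=snapshot("side")
for c,a in blobs(s,262,312,180,214): print("side",c,a,ray(s,c,.093).round(4))
cv2.imwrite("pics/s4.png",cv2.resize(s["color"][150:220,240:360,::-1],None,fx=6,fy=6))
```

```text
side [269.56 180.9 ] 50 [0.5595 0.1177 0.093 ]
side [298.55555556 184.88888889] 9 [0.6194 0.0639 0.093 ]
side [271.59615385 203.51923077] 52 [0.5198 0.008  0.093 ]
```

View pics/s4.png

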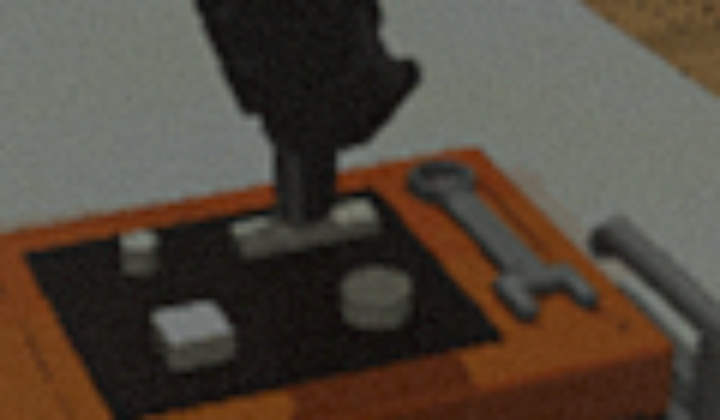

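The bar is pressed about 5.4 mm at (307,225) and the other keys are up. I'll add 1 mm for margin, then hand in.

Call:
{"name": "play_rows", "arguments": {"steps": [[0,0,0,-0.1,0,0,0],[0,0,0,0,0,0,0],[0,0,0,0,0,0,0],[0,0,0,0,0,0,0],[0,0,0,0,0,0,0]]}}

```text
time: 8.62
position: [0.6011, 0.0776, 0.0865]
tool_rot: [0.993, 0.118, 0.0, 0.0]
contact_force: [-2.8, -1.4, 5.5]
opening: -0.0001
finger_force: 2.7
```

```bash
python3 -c "
from plant import *
o=observe();print(o['position'],o['contact_force'],o['finger_force']);print(job_done())"
```

```text
[0.60112977 0.07763474 0.08653916] [-2.8307387  -1.43698842  5.51149451] 2.663925848901272
the job is handed in; nothing more can be done
None
```

I tapped the round key and then the square key, each about 6.5 mm down, and handed the job in at about 8.6 s with the bar held about 6.5 mm down at about 5.5 N; both springing back and the case staying put were seen on camera, but no verdict was returned.

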